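Gauge a spool's hub bore and fit the matching spacer sleeve

ROBOT

A 6-joint arm with a two-finger parallel gripper is mounted at the origin on the work surface. World frame = base frame: x ahead of the robot, y to its left, z up, the work surface at z = 0. Lengths are in m, angles in rad, forces in N, time in s.
With the tool pointing down it reaches from about 0.3 to 0.875 m from the base axis. Payload 6.4 kg.
Tool frame: the origin (TCP) lies at the very end of the fingers, on their centre line; the grasp point (between the pads) lies 19 mm behind it; z points along the fingers, y is the line along which they close (so a half turn about z gives the same grasp; the last joint's range is limited). The gripper opens to 85 mm and grips with 20 to 120 N. Pads are 22 mm wide; open, the fingers measure 114 mm over their backs; the gripper's body (76 mm by 85 mm) begins 54 mm behind the grasp point. The pads swing forward as they close: fully open they stand 13 mm farther back than shut.
Start: joints at [-0.206, 0.181, 1.607, -0, 1.354, -0.206], TCP at [0.575, 0, 0.231] pointing down, gripper open.
Joint ranges: [-2.99, 2.99], [-0.89, 2.07], [0.3, 2.58], [-1.14, 4.28], [0, 2.63], [-3.12, 3.12]. Speed limits (rad/s): [2.57, 2.57, 3.01, 3.14, 3.14, 3.14].

INTERFACE

Orientations are given as a unit quaternion [w, x, y, z].
In Python, from bench import telemetry, camera, ctrl, spotter gives the robot as it stands.
- The arm moves only by the tool send_rows, never from a script. Its argument "series" is a list of rows, each a list of 3 entries, a list of its own where there are three numbers: the turn, a rotation vector about the world's x, y, z in degrees, then the shift along the world's x, y, z in mm, then the closure, from -1 (fully open) to 1 (shut), so that 0 is half open. In form: [[[rx, ry, rz], [dx, dy, dz], gripper], ...]. A call has 1 to 10 rows; each row is the pose to reach, as a shift and turn from the pose commanded when the call began; what a row does not reach only later rows make up. A row lasts 1/8 s, in which the tool goes at most 62.5 mm and 10.7 degrees, less where a joint would pass 70% of its speed; a pose out of reach is approached as far as the arm can. A call with a gripper value outside its range is refused whole. The fingers move at their own pace and stop on an object; the grip force is fixed at half the most. Time passes only in rows, so rows that repeat a pose let the fingers close. It gives the time, the measured TCP pose, the force, the opening and the grip force at its end, in the units of the state.
- telemetry.get_obs(): the state, without advancing time (a new reading comes with each control period).
- camera(name): name is "scene" or "side" or "wrist"; returns a dict with "pixels" (400x640x3 uint8, red, green, blue), "camera_matrix" (3x3 intrinsics, pixels), "xyz" and "orientation" of the camera in the world. Camera axes: x right, y up, looking along -z (the intrinsics and any distortion apply to the point x, -y, -z); pixel columns grow to the right and rows downward; lengths in m; the calibration is good to about 2 mm. A picture is of the moment at which its call begins. There is no depth.
- ctrl.hand_in(): hands the job in; it is judged then, once.
Trained networks look in the newest picture that a camera, given by its name, has taken for a name from the list of things; names that differ only in an ending like _2 or _b are one class to them, and where a whole thing is asked for, a point or a joint stands for the part that bears it (a point fixed in the world has none). Each returns a list of dicts, best first, with "conf" (0 to 1); they miss things now and then, are a little off and sometimes report something else, mostly with a low value. They report only what shows in the picture. A call takes as long as a camera call. They do not tell look-alikes from the thing itself.
- spotter.boxes_of(thing, camera): "xyz" ([x, y, z] in m, in world coordinates, good to about 4 mm: the middle of the surface that is visible of it).
- spotter.landmark_of(thing, camera): "xyz" ([x, y, z] in m, in world coordinates, good to about 4 mm: a listed point, or the origin of a listed thing).
The state is a dict: "time_s": time; "q": joint angles; "dq": joint speeds; "joint_efforts": joint torques, N m; "eef_pos": TCP position; "eef_rot": TCP orientation; "wrist_force": force on the tool from outside, world axes, zero at the start; "torque": the same for the moment, N m; "opening": opening from 0.0 (shut) to 1.0 (fully open); "grasp_force": force on a finger pad.
Only numpy, scipy, OpenCV 4.12 (cv2) and the standard library are available. Lean on these libraries where they do the work, as an engineer would, in place of code of your own. Each camera call takes 0.05 s, during which the arm holds its last target. There are 200 camera calls.

TASK

Check how deep the blue spool's hub bore is above its bearings: take the depth rod from its stand, slide it down the bore until it bottoms, hold it there under a light, steady push, and read how much of it is left showing. Put the rod back in its stand, then fit the one spacer sleeve from the cork block that fills the bore flush with the hub face, leaving the other two sleeves standing and everything else on the counter undisturbed.

Things in the scene. Friction and masses are not known exactly. Their poses are not given: they have to be found in the camera images.
- spool: Blue anodized reel spool on end, fixed in a black nest. Flange 76 mm wide, top at 67 mm; in its middle the hub boss, 29 mm wide, flat face 70 mm above the counter, with a vertical blind bore 16 mm wide, 2 mm x 45 deg countersunk. Bearings at its bottom leave a free depth of 18, 24 or 30 mm (varies, not visible). Origin: centre of the underside; z up the bore.
- hub_mouth (a point): Centre of the hub bore's mouth, on the axis at the height of the hub face, 70 mm above the counter. Axes as the spool's.
- bearings_a: Stack of 6 mm wide ball bearings, 16 mm across. It rests on a wave spring: 1 mm give per 5 N, solid after 2.5 mm. One of bearings_a, _b, _c (it varies) sits at the bottom of the spool's hub bore, the other two are in the capped silver spools. The stacks are 6, 12 and 18 mm high; which is which is not told. Origin: centre of its underside, always 36 mm below hub-face height.
- bearings_b: As bearings_a.
- bearings_c: As bearings_a.
- depth_rod: Loose, 115 mm long, 140 g: steel shank 12 mm thick, 70 mm long, flat white nylon end, dark rings every 6 mm; above it a brass handle 18 mm thick, 45 mm long. Stands upright in the stand, tip on the hole's floor. Bottomed in the bore, the shank showing above the hub face is 70 mm minus the free depth (52, 46 or 40 mm). Origin: centre of the lower end; z towards the handle.
- rod_tip (a point): Centre of the depth rod's lower end (its origin).
- rod_stand: Dark wooden block 70 x 70 x 45 mm with four brass dots, fixed to the counter, holding the rod in a vertical blind hole 15 mm across and 30 mm deep in the middle of its top (hole floor 15 mm above the counter). Origin: centre of its underside.
- stand_hole (a point): Centre of the mouth of the stand's hole, 45 mm above the counter; z up.
- cork_block: Cork drying block 80 (x) x 180 (y) x 30 mm, fixed to the counter, flat top 30 mm above it. The three sleeves stand on it in a row along its y axis, 55 mm apart, in varying order. Origin: centre of its underside.
- sleeve_red: Loose red anodized aluminium spacer sleeve (tube), 14 mm outside, 8 mm inside, 18 mm long, 12 g, standing upright. Fills a free depth of 18 mm. Origin: centre of its lower end; z up along it.
- sleeve_red_mid (a point): Middle of the red sleeve, 9 mm from either end.
- sleeve_silver: Loose silver aluminium spacer sleeve, 14 mm outside, 8 mm inside, 24 mm long, 16 g, standing upright. Fills a free depth of 24 mm. Origin: centre of its lower end; z up along it.
- sleeve_silver_mid (a point): Middle of the silver sleeve, 12 mm from either end.
- sleeve_black: Loose black spacer sleeve, 14 mm outside, 8 mm inside, 30 mm long, 18 g, standing upright. Fills a free depth of 30 mm. Origin: centre of its lower end; z up along it.
- sleeve_black_mid (a point): Middle of the black sleeve, 15 mm from either end.
- trolling_reel: Bystander: matte black trolling reel, about 105 x 110 x 72 mm, standing on its foot, not to be disturbed. Origin: centre of its underside.
- levelwind: Bystander: silver level-wind guide, 22 x 89 x 42 mm. Origin: centre of its underside.
- screwdriver: Bystander: steel screwdriver lying on the counter. Origin: at counter height under it.
- waiting_spools: Bystander: two silver spools, 76 mm across, hubs closed with black caps, 75 mm high, side by side in a black double nest 90 x 176 mm, fixed to the counter. Origin: centre of its underside.
- oil_bottle: Bystander: yellow oil bottle 34 mm across, 100 mm high, red cap. Origin: centre of its underside.
- brush: Bystander: cleaning brush lying on the counter. Origin: at counter height under it.
Mind the look-alikes: they are no part of the job. Of the things like the depth_rod, leave any that is purple or turquoise; of the rest the smaller one is meant.

How it is judged:
On the way:
1. the depth rod stands down the hub bore and is held on the bearings at its bottom with a light push (3 to 25 N) (horizontal distance between rod_tip and hub_mouth below 0.004 m and z of rod_tip in the frame of hub_mouth below -0.015 m and angle between depth_rod's own z axis and vertical below 0.15 rad and (contact force between depth_rod and bearings_a above 3 N or contact force between depth_rod and bearings_b above 3 N or contact force between depth_rod and bearings_c above 3 N)), for 0.3 s.
At the end, for the whole second after the job is handed in: One sleeve upright in the hub bore, centred within 3 mm, upper end flush with the hub face within 2 mm, at rest; the other two upright within 20 mm of their places; the depth rod upright in its stand, tip at least 26 mm down the hole, at rest (((z of sleeve_red_mid in the frame of hub_mouth between -0.011 and -0.007 m and horizontal distance between sleeve_red_mid and hub_mouth below 0.003 m and angle between the z axis of sleeve_red and the z axis of spool, either way round below 0.12 rad and linear speed of sleeve_red below 0.01 m/s and distance of each of sleeve_silver, sleeve_black from where it was at the start of the episode below 0.02 m and angle between each of sleeve_silver, sleeve_black's own z axis and vertical below 0.2 rad) or (z of sleeve_silver_mid in the frame of hub_mouth between -0.014 and -0.01 m and horizontal distance between sleeve_silver_mid and hub_mouth below 0.003 m and angle between the z axis of sleeve_silver and the z axis of spool, either way round below 0.12 rad and linear speed of sleeve_silver below 0.01 m/s and distance of each of sleeve_red, sleeve_black from where it was at the start of the episode below 0.02 m and angle between each of sleeve_red, sleeve_black's own z axis and vertical below 0.2 rad) or (z of sleeve_black_mid in the frame of hub_mouth between -0.017 and -0.013 m and horizontal distance between sleeve_black_mid and hub_mouth below 0.003 m and angle between the z axis of sleeve_black and the z axis of spool, either way round below 0.12 rad and linear speed of sleeve_black below 0.01 m/s and distance of each of sleeve_red, sleeve_silver from where it was at the start of the episode below 0.02 m and angle between each of sleeve_red, sleeve_silver's own z axis and vertical below 0.2 rad)) and horizontal distance between rod_tip and stand_hole below 0.004 m and z of rod_tip in the frame of stand_hole below -0.026 m and angle between depth_rod's own z axis and vertical below 0.15 rad and linear speed of depth_rod below 0.01 m/s); the robot touches nothing.
It fails at once if the depth rod presses on the bearings or the spool with more than 25 N (contact force between depth_rod and bearings_a above 25 N or contact force between depth_rod and bearings_b above 25 N or contact force between depth_rod and bearings_c above 25 N or contact force between depth_rod and spool above 25 N).
It fails at once if a bystander is shifted by more than 25 mm (distance of any of trolling_reel, levelwind, screwdriver, oil_bottle, brush from where it was at the start of the episode above 0.025 m).
It also fails if it takes over 64 s, if anything falls off the work surface, if the arm or the gripper's body presses on something with over 40 N, if the wrist force passes 120 N, or if a joint passes its speed limit or range.

## Working session

There is one attempt and no reset: what is moved stays moved. The work goes in short steps, Python scripts to look and compute and a tool call to move; the robot and the scene stay as the last step left them, time stands still between calls to the robot, and variables do not carry over. Pictures are saved under pics/ and viewed, at most 10 in all, crops included, and the job is handed in when it is done.

Besides the shell and the picture viewer there is one more tool, called after "Request:" in YAML: its name, and indented under it one key for each argument. send_rows: Moves the arm, as the interface text tells. Its arguments: {"type":"object","properties":{"series":{"type":"array","items":{"type":"array"}}},"required":["series"]}

```bash
mkdir -p pics
cat > h.py <<'E'
import numpy as np, cv2
from scipy.spatial.transform import Rotation as R
from bench import telemetry, camera, ctrl, spotter
def snap(n,f=None):
    c=camera(n)
    if f: cv2.imwrite('pics/'+f,cv2.cvtColor(c['pixels'],cv2.COLOR_RGB2BGR))
    return c
def rot(c):
    o=np.array(c['orientation'],float)
    return o if o.shape==(3,3) else R.from_quat(o[[1,2,3,0]]).as_matrix()
def ray(c,u,v):
    K=np.array(c['camera_matrix']);d=np.linalg.inv(K)@[u,v,1]
    return np.array(c['xyz']),rot(c)@(d*[1,-1,-1])
def at_z(c,u,v,z):
    p,d=ray(c,u,v);return p+d*(z-p[2])/d[2]
def proj(c,X):
    x=rot(c).T@(np.array(X)-c['xyz'])*[1,-1,-1];u=np.array(c['camera_matrix'])@x;return u[:2]/u[2]
E
python3 - <<'E'
from h import *
for n in ['scene','side']:
    c=snap(n,n+'0.png');print(n,{k:(np.array(v).shape if k=='pixels' else np.round(v,4).tolist() if not isinstance(v,str) else v) for k,v in c.items()})
    for t in ['spool','hub_mouth','depth_rod','rod_tip','stand_hole','cork_block','sleeve_red_mid','sleeve_silver_mid','sleeve_black_mid','trolling_reel','levelwind','screwdriver','waiting_spools','oil_bottle','brush']:
        print(t,[(np.round(d['xyz'],3).tolist(),round(d['conf'],2),proj(c,d['xyz']).round().tolist()) for d in spotter.landmark_of(t,n)])
print(telemetry.get_obs())
E
```

```text
scene {'pixels': (400, 640, 3), 'camera_matrix': [[479.5522, 0.0, 322.9353], [0.0, 479.5522, 198.8033], [0.0, 0.0, 1.0]], 'xyz': [1.1572, 0.9595, 0.7948], 'orientation': [0.2281, 0.1147, 0.4517, 0.8548]}
spool [([0.537, 0.032, 0.001], 0.87, [354.0, 207.0]), ([0.726, -0.305, 0.0], 0.62, [248.0, 172.0])]
hub_mouth [([0.536, 0.029, 0.072], 0.78, [355.0, 186.0])]
depth_rod [([0.686, 0.272, -0.0], 0.69, [356.0, 277.0]), ([0.556, 0.283, 0.011], 0.58, [403.0, 258.0]), ([0.467, 0.327, -0.002], 0.58, [443.0, 260.0]), ([0.553, 0.376, 0.001], 0.56, [429.0, 284.0]), ([0.51, -0.244, 0.044], 0.31, [316.0, 152.0])]
rod_tip [([0.679, 0.271, 0.002], 0.75, [358.0, 275.0]), ([0.464, 0.325, 0.001], 0.74, [443.0, 258.0]), ([0.554, 0.282, 0.018], 0.62, [404.0, 255.0]), ([0.554, 0.374, -0.003], 0.59, [428.0, 285.0]), ([0.554, 0.282, 0.01], 0.33, [404.0, 258.0])]
stand_hole [([0.557, 0.284, 0.048], 0.76, [405.0, 247.0])]
cork_block [([0.519, -0.248, 0.005], 0.83, [313.0, 162.0]), ([0.511, -0.246, 0.046], 0.55, [315.0, 151.0])]
sleeve_red_mid [([0.528, -0.192, 0.037], 0.44, [318.0, 162.0])]
sleeve_silver_mid
[... 2278 characters left out ...]
]
{'time_s': 1.6, 'q': array([-2.06303666e-01,  1.80818389e-01,  1.60700613e+00,  2.51933983e-06,
        1.35380665e+00, -2.06309776e-01]), 'dq': array([ 0.00042279,  0.00073016,  0.00090991, -0.0020812 ,  0.00118702,
        0.00054278]), 'joint_efforts': array([ 3.77956167e-04, -4.44835925e+01, -3.51670039e+01, -2.74748745e-04,
        8.22225138e-04, -8.97673829e-07]), 'eef_pos': array([5.75007545e-01, 1.46198811e-05, 2.31275143e-01]), 'eef_rot': array([-1.67907108e-05,  7.07104813e-01,  7.07108749e-01, -9.50919958e-06]), 'wrist_force': array([0.28011714, 1.16227977, 0.81041884]), 'torque': array([ 0.01317275,  0.0332265 , -0.04040622]), 'grasp_force': 0.0, 'opening': 0.9993031301563867}
```

View pics/scene0.png

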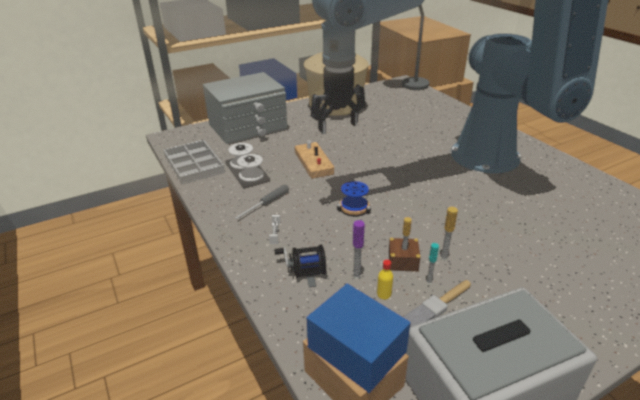

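View pics/side0.png

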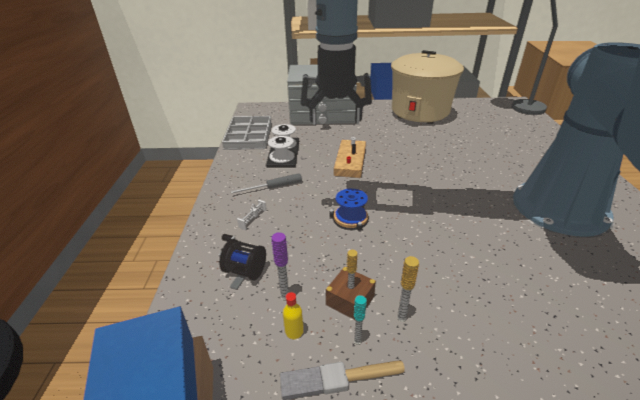

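The scene view shows the spool at about (355,190), the cork block with its three sleeves at (315,158), and the stand with the small brass rod at (405,240). The side view agrees (spool (351,205), cork (350,158), stand (351,290)). The look-alikes stand alone: purple, turquoise, and a larger brass one at (408,285). Both cameras agree on positions to within about 4 mm. I'll now refine with the wrist camera.

Run:
```python
from h import *
c=snap('wrist','w0.png');print(np.round(c['xyz'],4),rot(c).round(3).tolist(),np.round(c['camera_matrix'],1).tolist())
for t in ['hub_mouth','stand_hole','spool']:
    print(t,[(np.round(d['xyz'],4).tolist(),round(d['conf'],2),proj(c,d['xyz']).round().tolist()) for d in spotter.landmark_of(t,'wrist')])
```

```text
[0.576  0.0823 0.3747] [[1.0, -0.0, 0.0], [0.0, 0.946, 0.324], [-0.0, -0.324, 0.946]] [[358.7, 0.0, 322.8], [0.0, 358.7, 195.9], [0.0, 0.0, 1.0]]
hub_mouth [([0.5347, 0.0298, 0.0747], 0.68, [274.0, 139.0])]
stand_hole []
spool [([0.5383, 0.0323, -0.0046], 0.9, [287.0, 124.0])]
```

View pics/w0.png

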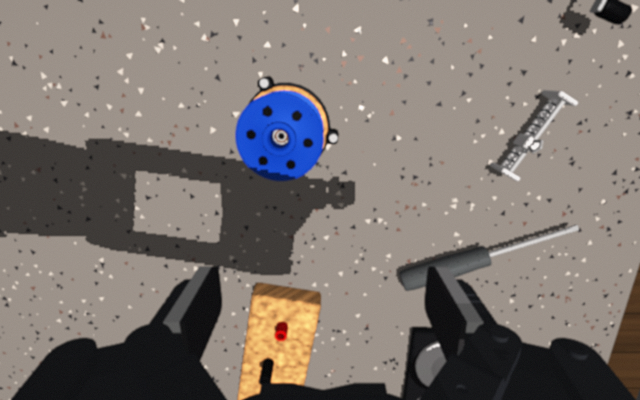

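The wrist view shows the spool flange centred near (282,136), with the bore at (281,137). The red sleeve is at (281,330) and the black one at (267,370). I'll fit the flange circle and move over the stand.

```bash
cat >> h.py <<'E'
def circ(c,mask,z):
    k,_=cv2.findContours(mask.astype(np.uint8),0,cv2.CHAIN_APPROX_NONE)
    k=max(k,key=cv2.contourArea)[:,0]
    P=np.array([at_z(c,u,v,z) for u,v in cv2.convexHull(k)[:,0].astype(float)])[:,:2]
    (x,y),r=cv2.minEnclosingCircle((P*1000).astype(np.float32))
    k=np.array([at_z(c,u,v,z) for u,v in k])[:,:2]*1000
    A=np.c_[2*k,np.ones(len(k))];s=np.linalg.lstsq(A,(k**2).sum(1),rcond=None)[0]
    return np.round([x,y,r,s[0],s[1],np.sqrt(s[2]+s[0]**2+s[1]**2)],1)
E
python3 - <<'E'
from h import *
c=snap('wrist');p=c['pixels'].astype(int);r,g,b=p[...,0],p[...,1],p[...,2]
print('flange',circ(c,(b>120)&(b-r>70),0.067))
m=np.zeros(r.shape,bool);m[125:150,268:295]=1
print('bore',circ(c,m&~((b>110)&(b-r>70)),0.068))
m[:]=0;m[300:360,250:310]=1
print('red',circ(c,m&(r>100)&(r-g>60)&(g<60),0.039))
for u,v in [(281,137),(281,325)]: print(at_z(c,u,v,.07),at_z(c,u,v,.048))
print(p[128:148:2,270:294:2].tolist().__len__());cv2.imwrite('pics/w0c.png',cv2.resize(p[80:190,230:340,::-1].astype(np.uint8),None,fx=5,fy=5,interpolation=2))
E
```

```text
flange [538.9  30.8  39.7 539.2  31.5  37.2]
bore [538.5  29.6   8.  538.7  29.6   7.5]
red [ 527.9 -194.5   12.2  528.6 -194.9    9.1]
[0.54040479 0.03077858 0.07      ] [0.53783515 0.02706171 0.048     ]
[ 0.53312641 -0.16196346  0.07      ] [ 0.53003124 -0.17959716  0.048     ]
10
```

Request:
send_rows:
  series:
    - [[0, 0, 0], [-5, 50, 10], -1]
    - [[0, 0, 0], [-10, 100, 20], -1]
    - [[0, 0, 0], [-12, 150, 20], -1]
    - [[0, 0, 0], [-15, 190, 20], -1]
    - [[0, 0, 0], [-18, 210, 20], -1]
    - [[0, 0, 0], [-18, 210, 20], -1]
    - [[0, 0, 0], [-18, 210, 20], -1]

```text
time_s: 2.72
eef_pos: [0.5573, 0.2088, 0.2512]
eef_rot: [0.0, 0.707, 0.707, -0.0]
wrist_force: [0.1, -0.2, -0.0]
opening: 1.001
grasp_force: 0.0
```

Run:
```python
from h import *
c=snap('wrist','w1.png');print(np.round(c['xyz'],4))
for t in ['stand_hole','depth_rod','rod_stand','rod_tip','hub_mouth']:
    print(t,[(np.round(d['xyz'],4).tolist(),round(d['conf'],2),proj(c,d['xyz']).round().tolist()) for d in spotter.landmark_of(t,'wrist')])
```

```text
[0.5583 0.2912 0.3945]
stand_hole [([0.5559, 0.2832, 0.0467], 0.92, [320.0, 82.0])]
depth_rod [([0.6873, 0.2722, 0.0024], 0.95, [446.0, 92.0]), ([0.5621, 0.2855, 0.0135], 0.91, [327.0, 79.0]), ([0.4646, 0.3235, -0.0016], 0.61, [231.0, 39.0])]
rod_stand [([0.5576, 0.2824, -0.0014], 0.9, [322.0, 82.0])]
rod_tip [([0.4662, 0.3242, -0.001], 0.64, [232.0, 38.0]), ([0.687, 0.2694, 0.0012], 0.61, [445.0, 94.0]), ([0.5589, 0.2865, 0.0157], 0.42, [324.0, 78.0])]
hub_mouth [([0.5373, 0.0282, 0.0699], 0.59, [304.0, 327.0])]
```

View pics/w1.png

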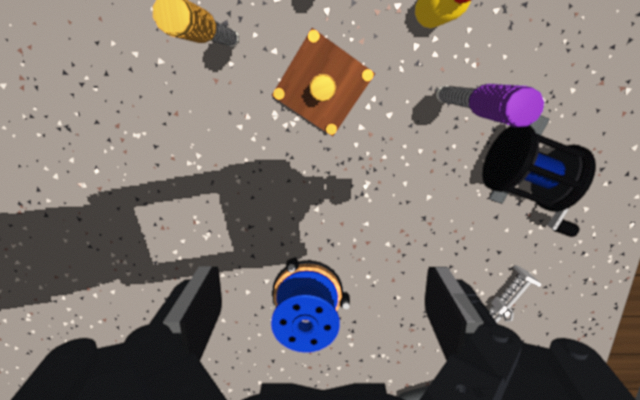

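The rod handle's top is at (322,88) and the stand's four dots are at (314,36), (368,75), (331,129) and (279,94). The spool hub is at (305,325).

Run:
```python
from h import *
c=snap('wrist');p=c['pixels'].astype(int);r,g,b=p[...,0],p[...,1],p[...,2]
D=[at_z(c,u,v,.045) for u,v in [(314,36),(368,75),(331,129),(279,94)]]
print('stand',np.round(D,4).tolist(),np.mean(D,0).round(4))
hsv=cv2.cvtColor(c['pixels'],cv2.COLOR_RGB2HSV)
m=np.zeros(r.shape,bool);m[70:106,305:340]=1
m&=(r>190)&(g>140)&(b<130);print('handle top',m.sum(),circ(c,m,.13))
print('hub',at_z(c,305,325,.07).round(4))
c2=proj(c,[.5385,.030,.07]);print(c2)
```

```text
stand [[0.5505, 0.3227, 0.045], [0.6, 0.2896, 0.045], [0.5662, 0.2401, 0.045], [0.5171, 0.2728, 0.045]] [0.5584 0.2813 0.045 ]
handle top 512 [558.1 281.5   8.9 558.1 281.6   8.5]
hub [0.5385 0.0312 0.07  ]
[304.97854052 325.88535713]
```

Request:
send_rows:
  series:
    - [[0, 0, 0], [1, 36, 0], -1]
    - [[0, 0, 0], [1, 71.5, 0], -1]
    - [[0, 0, 0], [1, 71.5, 0], -1]
    - [[0, 0, 0], [1, 71.5, -50], -1]
    - [[0, 0, 0], [1, 71.5, -100], -1]
    - [[0, 0, 0], [1, 71.5, -135], -1]
    - [[0, 0, 0], [1, 71.5, -159], -1]
    - [[0, 0, 0], [1, 71.5, -159], -1]
    - [[0, 0, 0], [1, 71.5, -159], -1]

```text
time_s: 4.2
eef_pos: [0.559, 0.2812, 0.0936]
eef_rot: [0.0, 0.707, 0.707, 0.001]
wrist_force: [1.0, 0.1, 0.6]
opening: 0.999
grasp_force: 0.0
```

Request:
send_rows:
  series:
    - [[0, 0, 0], [0, 0, 0], 0]
    - [[0, 0, 0], [0, 0, 0], 0.5]
    - [[0, 0, 0], [0, 0, 0], 1]
    - [[0, 0, 0], [0, 0, 0], 1]
    - [[0, 0, 0], [0, 0, 0], 1]
    - [[0, 0, 0], [0, 0, 0], 1]
    - [[0, 0, 0], [0, 0, 0], 1]

```text
time_s: 5.08
eef_pos: [0.558, 0.2817, 0.0927]
eef_rot: [-0.0, 0.707, 0.707, 0.0]
wrist_force: [-2.5, 0.2, 6.2]
opening: 0.194
grasp_force: 58.4
```

Request:
send_rows:
  series:
    - [[0, 0, 0], [0, 0, 15], 1]
    - [[0, 0, 0], [0, 0, 45], 1]
    - [[0, 0, 0], [0, 0, 80], 1]
    - [[0, 0, 0], [0, -20, 95], 1]
    - [[0, 0, 0], [-4, -70, 95], 1]
    - [[0, 0, 0], [-8, -120, 95], 1]
    - [[0, 0, 0], [-13, -170, 95], 1]
    - [[0, 0, 0], [-17, -220, 95], 1]
    - [[0, 0, 0], [-20, -251, 95], 1]
    - [[0, 0, 0], [-20, -251, 95], 1]

```text
time_s: 6.32
eef_pos: [0.5372, 0.0275, 0.1868]
eef_rot: [-0.0, 0.709, 0.706, -0.001]
wrist_force: [0.5, 0.1, -1.5]
opening: 0.195
grasp_force: 58.6
```

Run:
```python
from h import *
o=telemetry.get_obs();print(o['eef_pos'],o['wrist_force'],o['torque'],o['opening'])
s=snap('scene');d=snap('side')
e=np.array(o['eef_pos'])
a=s['pixels'][100:240,290:420,::-1];b=d['pixels'][100:240,285:415,::-1]
cv2.imwrite('pics/ins.png',np.hstack([cv2.resize(a,None,fx=3,fy=4,interpolation=2),cv2.resize(b,None,fx=3,fy=4,interpolation=2)]))
for n,c in (('scene',s),('side',d)):
  print(n,'tip exp',proj(c,e-[0,0,.0777]),'shank top exp',proj(c,e-[0,0,.0077]),'mouth',proj(c,[.5386,.0303,.07]))
  print([(np.round(q['xyz'],4).tolist(),round(q['conf'],2)) for q in spotter.landmark_of('rod_tip',n)])
```

```text
[0.53716659 0.02746926 0.18678197] [ 0.52708784  0.10516728 -1.50968032] [0.06167754 0.03494973 0.00150276] 0.19481764875719665
scene tip exp [354.44890503 174.3575706 ] shank top exp [355.16715085 151.77498479] mouth [354.18228407 187.00358958]
[([0.5529, 0.3749, -0.0002], 0.73), ([0.5329, 0.0247, 0.1103], 0.68), ([0.4653, 0.3255, 0.0002], 0.56), ([0.5589, 0.2807, -0.0019], 0.47)]
side tip exp [351.64785561 181.9259336 ] shank top exp [352.67885487 155.69447067] mouth [350.60373565 196.22846749]
[([0.6874, 0.273, -0.0006], 0.84), ([0.5489, 0.3726, 0.0], 0.82), ([0.5389, 0.0307, 0.1116], 0.76), ([0.4604, 0.3263, 0.0001], 0.76)]
```

View pics/ins.png

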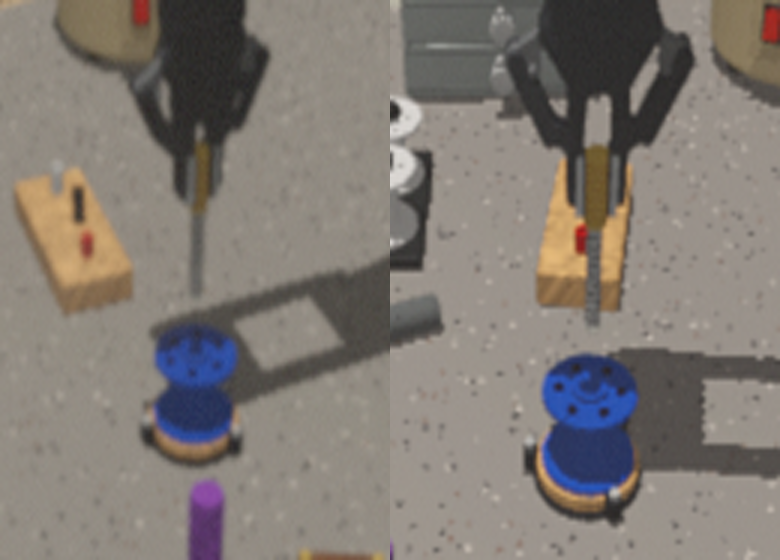

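The rod hangs upright, with its tip at about (356,174) in scene and (352,181) in side. Those are within about 1 px of the expected positions over the bore, so I'll lower it to just above the mouth and then go gently.

Request:
send_rows:
  series:
    - [[0, 0, 0], [0.5, -0.5, -15], 1]
    - [[0, 0, 0], [0.5, -0.5, -30], 1]
    - [[0, 0, 0], [0.5, -0.5, -37], 1]
    - [[0, 0, 0], [0.5, -0.5, -39], 1]
    - [[0, 0, 0], [0.5, -0.5, -40], 1]
    - [[0, 0, 0], [0.5, -0.5, -41], 1]
    - [[0, 0, 0], [0.5, -0.5, -42], 1]
    - [[0, 0, 0], [0.5, -0.5, -42], 1]

```text
time_s: 7.52
eef_pos: [0.5386, 0.03, 0.1454]
eef_rot: [0.0, 0.707, 0.707, 0.0]
wrist_force: [-0.7, -0.2, -2.5]
opening: 0.197
grasp_force: 58.6
```

Request:
send_rows:
  series:
    - [[0, 0, 0], [0, 0, -1], 1]
    - [[0, 0, 0], [0, 0, -2], 1]
    - [[0, 0, 0], [0, 0, -3], 1]
    - [[0, 0, 0], [0, 0, -4], 1]
    - [[0, 0, 0], [0, 0, -5], 1]
    - [[0, 0, 0], [0, 0, -5], 1]

```text
time_s: 8.28
eef_pos: [0.5384, 0.03, 0.1402]
eef_rot: [-0.0, 0.707, 0.707, -0.0]
wrist_force: [-0.6, 0.0, -2.3]
opening: 0.193
grasp_force: 58.6
```

Request:
send_rows:
  series:
    - [[0, 0, 0], [0, 0, -2], 1]
    - [[0, 0, 0], [0, 0, -4], 1]
    - [[0, 0, 0], [0, 0, -6], 1]
    - [[0, 0, 0], [0, 0, -8], 1]
    - [[0, 0, 0], [0, 0, -9], 1]
    - [[0, 0, 0], [0, 0, -10], 1]
    - [[0, 0, 0], [0, 0, -10.5], 1]
    - [[0, 0, 0], [0, 0, -10.5], 1]

```text
time_s: 9.28
eef_pos: [0.5386, 0.03, 0.1298]
eef_rot: [0.0, 0.707, 0.707, 0.0]
wrist_force: [0.4, -0.1, -1.2]
opening: 0.195
grasp_force: 58.6
```

Request:
send_rows:
  series:
    - [[0, 0, 0], [0, 0, -0.5], 1]
    - [[0, 0, 0], [0, 0, -1], 1]
    - [[0, 0, 0], [0, 0, -1.5], 1]
    - [[0, 0, 0], [0, 0, -1.5], 1]

```text
time_s: 9.78
eef_pos: [0.5387, 0.03, 0.1287]
eef_rot: [0.0, 0.707, 0.707, 0.0]
wrist_force: [-2.5, 1.0, 3.7]
opening: 0.199
grasp_force: 59.2
```

Request:
send_rows:
  series:
    - [[0, 0, 0], [0, 0, -0.4], 1]
    - [[0, 0, 0], [0, 0, -0.8], 1]
    - [[0, 0, 0], [0, 0, -0.8], 1]
    - [[0, 0, 0], [0, 0, -0.8], 1]

```text
time_s: 10.28
eef_pos: [0.5388, 0.03, 0.128]
eef_rot: [0.0, 0.707, 0.707, 0.0]
wrist_force: [-1.4, 0.3, 6.8]
opening: 0.195
grasp_force: 59.6
```

Run:
```python
from h import *
o=telemetry.get_obs();print(o['eef_pos'],o['wrist_force'],o['torque'])
s=snap('scene');d=snap('side');o=telemetry.get_obs();print(o['eef_pos'],o['wrist_force'])
e=np.array(o['eef_pos'])
a=s['pixels'][130:230,300:400,::-1];b=d['pixels'][130:230,300:400,::-1]
cv2.imwrite('pics/ins2.png',np.hstack([cv2.resize(a,None,fx=4,fy=5.5,interpolation=2),cv2.resize(b,None,fx=4,fy=5.5,interpolation=2)]))
for n,c in (('scene',s),('side',d)):
  print(n,'mouth',proj(c,[.5386,.0303,.07]),[proj(c,[.5386,.0303,.07+h]).round(1) for h in (.04,.046,.052)])
```

```text
[0.53880131 0.02996202 0.12804898] [-1.40208133  0.29192591  6.78045745] [ 0.03477605  0.52115037 -0.00251758]
[0.53879236 0.02995693 0.12805082] [-2.16976576 -0.22923397  5.6275824 ]
scene mouth [354.18228407 187.00358958] [array([354.6, 174.7]), array([354.6, 172.8]), array([354.7, 170.9])]
side mouth [350.60373565 196.22846749] [array([351.1, 182.3]), array([351.2, 180.1]), array([351.3, 178. ])]
```

View pics/ins2.png

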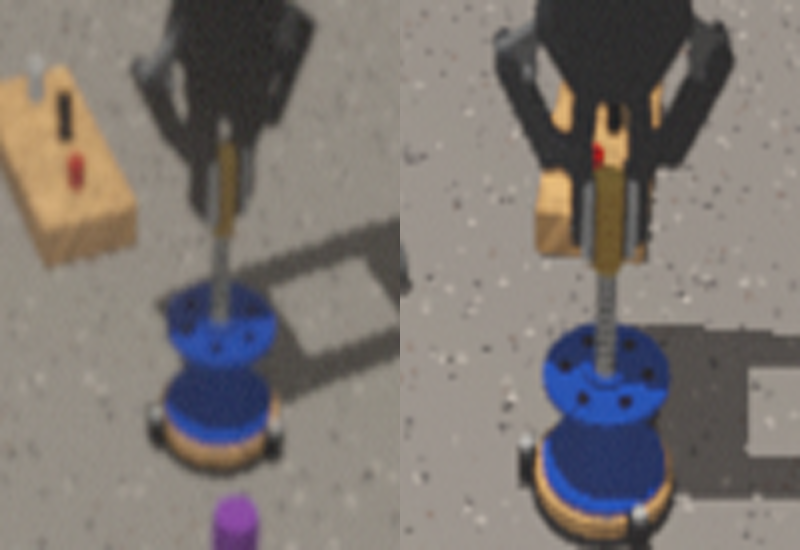

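The crops show the shank inside the bore, with the handle's lower end about 51 mm above the hub face: rows 173 to 188.5 in scene, 179 to 198.7 in side. By kinematics the tip is at 50.3 mm with about 7 N on it, so the spring is compressed about 1.6 mm. The free depth is therefore 18 mm, which calls for the red sleeve. I'll hold a little longer, then return the rod.

Request:
send_rows:
  series:
    - [[0, 0, 0], [0, 0, 0], 1]
    - [[0, 0, 0], [0, 0, -0.4], 1]
    - [[0, 0, 0], [0, 0, -0.4], 1]
    - [[0, 0, 0], [0, 0, -0.4], 1]
    - [[0, 0, 0], [0, 0, -0.4], 1]

```text
time_s: 11.0
eef_pos: [0.5388, 0.03, 0.1278]
eef_rot: [0.0, 0.707, 0.707, 0.0]
wrist_force: [-2.0, 0.7, 7.8]
opening: 0.194
grasp_force: 59.7
```

Request:
send_rows:
  series:
    - [[0, 0, 0], [0, 0, 5], 1]
    - [[0, 0, 0], [0, 0, 25], 1]
    - [[0, 0, 0], [0, 0, 60], 1]
    - [[0, 0, 0], [0, 30, 60], 1]
    - [[0, 0, 0], [5, 90, 60], 1]
    - [[0, 0, 0], [10, 150, 60], 1]
    - [[0, 0, 0], [15, 200, 60], 1]
    - [[0, 0, 0], [19, 240, 60], 1]
    - [[0, 0, 0], [19.5, 251.5, 60], 1]
    - [[0, 0, 0], [19.5, 251.5, 60], 1]

```text
time_s: 12.25
eef_pos: [0.5576, 0.2816, 0.1863]
eef_rot: [-0.0, 0.707, 0.708, -0.001]
wrist_force: [-1.2, -0.6, -1.7]
opening: 0.195
grasp_force: 58.8
```

Request:
send_rows:
  series:
    - [[0, 0, 0], [0, 0, 0], 1]
    - [[0, 0, 0], [0, 0, -30], 1]
    - [[0, 0, 0], [0, 0, -55], 1]
    - [[0, 0, 0], [0, 0, -61], 1]
    - [[0, 0, 0], [0, 0, -64], 1]
    - [[0, 0, 0], [0, 0, -67], 1]
    - [[0, 0, 0], [0, 0, -70], 1]
    - [[0, 0, 0], [0, 0, -70], 1]

```text
time_s: 13.25
eef_pos: [0.5581, 0.2816, 0.1173]
eef_rot: [0.0, 0.707, 0.707, 0.0]
wrist_force: [-0.7, 1.6, -1.5]
opening: 0.196
grasp_force: 58.8
```

Request:
send_rows:
  series:
    - [[0, 0, 0], [0, 0, -5], 1]
    - [[0, 0, 0], [0, 0, -10], 1]
    - [[0, 0, 0], [0, 0, -15], 1]
    - [[0, 0, 0], [0, 0, -20], 1]
    - [[0, 0, 0], [0, 0, -23], 1]
    - [[0, 0, 0], [0, 0, -24], 1]
    - [[0, 0, 0], [0, 0, -24], 1]
    - [[0, 0, 0], [0, 0, -24], 1]

```text
time_s: 14.25
eef_pos: [0.5582, 0.2816, 0.0934]
eef_rot: [0.0, 0.707, 0.707, 0.0]
wrist_force: [-0.1, 0.0, -1.2]
opening: 0.194
grasp_force: 58.8
```

Request:
send_rows:
  series:
    - [[0, 0, 0], [0, 0, 0], 0.6]
    - [[0, 0, 0], [0, 0, 0], 0]
    - [[0, 0, 0], [0, 0, 0], -0.5]
    - [[0, 0, 0], [0, 0, 0], -1]
    - [[0, 0, 0], [0, 0, 0], -1]
    - [[0, 0, 0], [0, 0, 30], -1]
    - [[0, 0, 0], [0, 0, 80], -1]
    - [[0, 0, 0], [0, 0, 130], -1]
    - [[0, 0, 0], [0, 0, 150], -1]
    - [[0, 0, 0], [0, 0, 150], -1]

```text
time_s: 15.5
eef_pos: [0.5587, 0.2817, 0.2443]
eef_rot: [0.001, 0.707, 0.707, 0.001]
wrist_force: [-0.3, 1.1, -0.6]
opening: 1.001
grasp_force: 0.0
```

Request:
send_rows:
  series:
    - [[0, 0, 0], [0, -50, 0], -1]
    - [[0, 0, 0], [-5, -110, 0], -1]
    - [[0, 0, 0], [-10, -170, 0], -1]
    - [[0, 0, 0], [-15, -230, 0], -1]
    - [[0, 0, 0], [-20, -290, 0], -1]
    - [[0, 0, 0], [-25, -350, 0], -1]
    - [[0, 0, 0], [-29, -385, 0], -1]
    - [[0, 0, 0], [-29, -402, 0], -1]
    - [[0, 0, 0], [-29, -402, 0], -1]
    - [[0, 0, 0], [-29, -402, 0], -1]

```text
time_s: 16.75
eef_pos: [0.529, -0.119, 0.2424]
eef_rot: [-0.001, 0.707, 0.708, 0.0]
wrist_force: [-1.6, 0.2, -0.0]
opening: 1.0
grasp_force: 0.0
```

Run:
```python
from h import *
c=snap('wrist');o=telemetry.get_obs();print(o['eef_pos'],o['wrist_force'],np.round(c['xyz'],4))
for t in ['sleeve_red_mid','sleeve_black_mid','sleeve_silver_mid']:
    print(t,[(np.round(d['xyz'],4).tolist(),round(d['conf'],2),proj(c,d['xyz']).round().tolist()) for d in spotter.landmark_of(t,'wrist')])
u,v=proj(c,[.529,-.194,.048]).round().astype(int);print(u,v)
w=c['pixels'][v-70:v+70,u-70:u+70,::-1];cv2.imwrite('pics/w2.png',cv2.resize(w,None,fx=4,fy=4,interpolation=2))
s=snap('scene');d=snap('side')
for n in ('scene','side'):
  print([(np.round(q['xyz'],4).tolist(),round(q['conf'],2)) for q in spotter.landmark_of('rod_tip',n)])
```

```text
[ 0.52904912 -0.11895456  0.24263394] [-0.11419784 -0.20085712 -0.36007305] [ 0.53   -0.0369  0.3859]
sleeve_red_mid [([0.5296, -0.1894, 0.038], 0.46, [323.0, 226.0])]
sleeve_black_mid [([0.508, -0.3014, 0.0294], 0.68, [304.0, 310.0]), ([0.5131, -0.2457, 0.0437], 0.53, [307.0, 276.0])]
sleeve_silver_mid [([0.5261, -0.1909, 0.0403], 0.56, [319.0, 228.0]), ([0.5077, -0.3032, 0.0426], 0.52, [303.0, 319.0]), ([0.512, -0.2449, 0.045], 0.45, [306.0, 276.0])]
322 234
[([0.5555, 0.2805, 0.0155], 0.73), ([0.4661, 0.3241, 0.0018], 0.6), ([0.6811, 0.2724, 0.0032], 0.6), ([0.551, 0.3769, -0.0034], 0.52)]
[([0.5479, 0.3719, -0.0029], 0.94), ([0.5621, 0.282, 0.0169], 0.85), ([0.6853, 0.2714, 0.003], 0.73), ([0.4654, 0.3258, -0.0039], 0.69), ([0.7818, 0.0257, -0.0006], 0.65)]
```

View pics/w2.png

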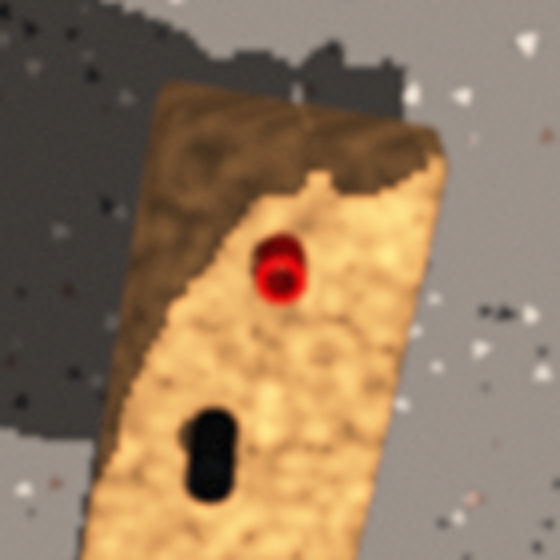

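The red sleeve's upper ring is at image (322.5,234), i.e. about (0.5295, -0.1937) at a height of 48 mm. Both scene and side report the depth rod's tip back at about (0.558, 0.281, 0.016) in the stand. I'll move above the red sleeve.

Request:
send_rows:
  series:
    - [[0, 0, 0], [0, -40, 0], -1]
    - [[0, 0, 0], [0.5, -74, -10], -1]
    - [[0, 0, 0], [0.5, -74, -60], -1]
    - [[0, 0, 0], [0.5, -74, -110], -1]
    - [[0, 0, 0], [0.5, -74, -150], -1]
    - [[0, 0, 0], [0.5, -74, -165], -1]
    - [[0, 0, 0], [0.5, -74, -165], -1]
    - [[0, 0, 0], [0.5, -74, -165], -1]
    - [[0, 0, 0], [0.5, -74, -165], -1]

```text
time_s: 18.27
eef_pos: [0.5307, -0.1952, 0.08]
eef_rot: [0.002, 0.707, 0.707, 0.0]
wrist_force: [0.1, -0.1, 0.0]
opening: 0.998
grasp_force: 0.0
```

Request:
send_rows:
  series:
    - [[0, 0, 0], [-0.5, 1, -15], -1]
    - [[0, 0, 0], [-0.5, 1, -30], -1]
    - [[0, 0, 0], [-0.5, 1, -40], -1]
    - [[0, 0, 0], [-0.5, 1, -43], -1]
    - [[0, 0, 0], [-0.5, 1, -43], -1]
    - [[0, 0, 0], [-0.5, 1, -43], -1]

```text
time_s: 19.02
eef_pos: [0.5294, -0.1937, 0.0355]
eef_rot: [0.0, 0.707, 0.707, 0.0]
wrist_force: [-0.5, 0.3, -0.7]
opening: 0.998
grasp_force: 0.0
```

Request:
send_rows:
  series:
    - [[0, 0, 0], [0, 0, 0], 0]
    - [[0, 0, 0], [0, 0, 0], 0.4]
    - [[0, 0, 0], [0, 0, 0], 0.7]
    - [[0, 0, 0], [0, 0, 0], 1]
    - [[0, 0, 0], [0, 0, 0], 1]
    - [[0, 0, 0], [0, 0, 0], 1]
    - [[0, 0, 0], [0, 0, 0], 1]
    - [[0, 0, 0], [0, 0, 0], 1]

```text
time_s: 20.02
eef_pos: [0.5292, -0.1936, 0.0353]
eef_rot: [0.0, 0.707, 0.707, 0.0]
wrist_force: [-0.5, 0.4, 3.4]
opening: 0.129
grasp_force: 58.8
```

Request:
send_rows:
  series:
    - [[0, 0, 0], [0, 0, 10], 1]
    - [[0, 0, 0], [0, 0, 40], 1]
    - [[0, 0, 0], [0, 10, 80], 1]
    - [[0, 0, 0], [2, 55, 80], 1]
    - [[0, 0, 0], [4, 105, 80], 1]
    - [[0, 0, 0], [6, 155, 80], 1]
    - [[0, 0, 0], [8, 200, 75], 1]
    - [[0, 0, 0], [9.5, 224, 70], 1]
    - [[0, 0, 0], [9.5, 224, 65], 1]
    - [[0, 0, 0], [9.5, 224, 65], 1]

```text
time_s: 21.28
eef_pos: [0.5382, 0.03, 0.0998]
eef_rot: [-0.0, 0.707, 0.707, -0.0]
wrist_force: [-0.2, -0.4, -0.3]
opening: 0.123
grasp_force: 58.6
```

Run:
```python
from h import *
w=snap('wrist');s=snap('scene');d=snap('side');o=telemetry.get_obs();e=np.array(o['eef_pos']);print(e,o['wrist_force'],o['opening'])
a=s['pixels'][140:220,315:395,::-1];b=d['pixels'][140:220,310:390,::-1]
cv2.imwrite('pics/sl.png',np.hstack([cv2.resize(x,(400,480),interpolation=2) for x in (a,b)]))
for n,c in (('scene',s),('side',d)):
  print(n,'sleeve bottom/top exp',proj(c,e-[0,0,.0055]),proj(c,e+[0,0,.0125]),'mouth',proj(c,[.5386,.0303,.07]))
  print([(np.round(q['xyz'],4).tolist(),round(q['conf'],2)) for q in spotter.landmark_of('sleeve_red_mid',n)])
```

```text
[0.53872481 0.02940812 0.1003127 ] [-0.09407789  0.03838489  0.75763293] 0.12685869708167058
scene sleeve bottom/top exp [354.2108775  179.27139307] [354.38868999 173.66067466] mouth [354.18228407 187.00358958]
[]
side sleeve bottom/top exp [350.85040875 187.45182294] [351.09446505 181.06312791] mouth [350.60373565 196.22846749]
[([0.5387, 0.0315, 0.105], 0.63), ([0.5798, 0.4426, -0.0027], 0.26)]
```

View pics/sl.png

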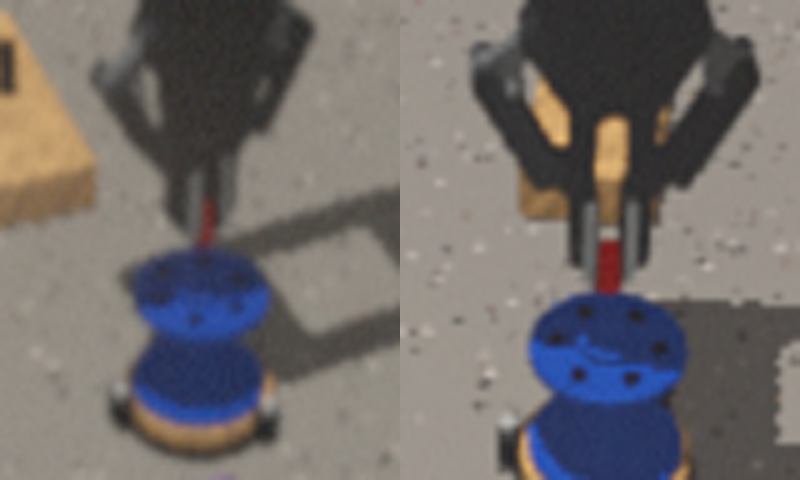

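The sleeve hangs upright over the hub: side column 351.6 against the hub's 351, scene column 356 against about 355.

Request:
send_rows:
  series:
    - [[0, 0, 0], [0, 0.3, -12], 1]
    - [[0, 0, 0], [0, 0.3, -20], 1]
    - [[0, 0, 0], [0, 0.3, -23], 1]
    - [[0, 0, 0], [0, 0.3, -24], 1]
    - [[0, 0, 0], [0, 0.3, -25], 1]
    - [[0, 0, 0], [0, 0.3, -26], 1]
    - [[0, 0, 0], [0, 0.3, -26], 1]

```text
time_s: 22.4
eef_pos: [0.5386, 0.0308, 0.0742]
eef_rot: [0.0, 0.707, 0.707, 0.0]
wrist_force: [-1.0, -0.1, -0.3]
opening: 0.129
grasp_force: 58.6
```

Request:
send_rows:
  series:
    - [[0, 0, 0], [0, 0, -0.5], 1]
    - [[0, 0, 0], [0, 0, -1], 1]
    - [[0, 0, 0], [0, 0, -1.5], 1]
    - [[0, 0, 0], [0, 0, -2], 1]
    - [[0, 0, 0], [0, 0, -2], 1]

```text
time_s: 23.02
eef_pos: [0.5386, 0.0307, 0.0723]
eef_rot: [0.0, 0.707, 0.707, -0.0]
wrist_force: [-0.6, -0.1, 3.8]
opening: 0.125
grasp_force: 58.9
```

Request:
send_rows:
  series:
    - [[0, 0, 0], [0, 0, 1], 1]
    - [[0, 0, 0], [0, -0.8, 1], 1]
    - [[0, 0, 0], [0, -0.8, 0.5], 1]
    - [[0, 0, 0], [0, -0.8, 0], 1]
    - [[0, 0, 0], [0, -0.8, -0.5], 1]
    - [[0, 0, 0], [0, -0.8, -0.5], 1]

```text
time_s: 23.78
eef_pos: [0.5384, 0.03, 0.0715]
eef_rot: [-0.0, 0.707, 0.707, -0.0]
wrist_force: [-1.5, 0.1, -0.7]
opening: 0.127
grasp_force: 58.6
```

Request:
send_rows:
  series:
    - [[0, 0, 0], [0, 0, -0.5], 1]
    - [[0, 0, 0], [0, 0, -0.8], 1]
    - [[0, 0, 0], [0, 0, -0.8], 1]
    - [[0, 0, 0], [0, 0, -0.8], 1]

```text
time_s: 24.28
eef_pos: [0.5384, 0.03, 0.0707]
eef_rot: [-0.0, 0.707, 0.707, -0.0]
wrist_force: [-1.3, -1.3, -0.2]
opening: 0.13
grasp_force: 58.7
```

Free at 5 mm down the bore, so I'll release it gently and lift clear.

Request:
send_rows:
  series:
    - [[0, 0, 0], [0, 0, 0], 0.7]
    - [[0, 0, 0], [0, 0, 0], 0.6]
    - [[0, 0, 0], [0, 0, 0], 0.5]
    - [[0, 0, 0], [0, 0, 0], 0.3]
    - [[0, 0, 0], [0, 0, 0], 0]
    - [[0, 0, 0], [0, 0, 0], -0.3]
    - [[0, 0, 0], [0, 0, 40], -0.5]
    - [[0, 0, 0], [0, -20, 90], -1]
    - [[0, 0, 0], [20, -30, 140], -1]
    - [[0, 0, 0], [36, -30, 160], -1]

```text
time_s: 25.52
eef_pos: [0.5767, -0.0011, 0.235]
eef_rot: [0.003, 0.707, 0.707, 0.002]
wrist_force: [0.4, -1.5, -0.3]
opening: 0.999
grasp_force: 0.0
```

Run:
```python
from h import *
w=snap('wrist');s=snap('scene');d=snap('side');o=telemetry.get_obs();print(o['eef_pos'],o['wrist_force'],o['opening'])
u,v=proj(w,[.5386,.03,.07]).round().astype(int);print(u,v)
a=w['pixels'][max(v-40,0):v+40,u-40:u+40,::-1];b=d['pixels'][140:300,310:430,::-1]
cv2.imwrite('pics/end.png',np.hstack([cv2.resize(a,(420,480),interpolation=2),cv2.resize(b,(360,480),interpolation=2)]))
for n in ('wrist','scene','side'):
  for t in ('sleeve_red_mid','sleeve_black_mid','sleeve_silver_mid','rod_tip'):
    print(n,t,[(np.round(q['xyz'],3).tolist(),round(q['conf'],2)) for q in spotter.landmark_of(t,n)])
```

```text
[ 5.75212822e-01 -2.02544969e-04  2.31568206e-01] [-0.30254328  0.50506186 -0.87593615] 1.001659503328736
276 136
wrist sleeve_red_mid [([0.537, 0.033, 0.059], 0.64)]
wrist sleeve_black_mid [([0.514, -0.246, 0.046], 0.71)]
wrist sleeve_silver_mid []
wrist rod_tip [([0.51, -0.246, 0.031], 0.25)]
scene sleeve_red_mid [([0.556, 0.283, 0.016], 0.74)]
scene sleeve_black_mid []
scene sleeve_silver_mid [([0.504, -0.3, 0.042], 0.61), ([0.661, 0.351, -0.002], 0.38)]
scene rod_tip [([0.554, 0.374, 0.001], 0.86), ([0.464, 0.325, 0.002], 0.82), ([0.556, 0.281, 0.017], 0.71), ([0.681, 0.274, 0.004], 0.68), ([0.557, 0.28, 0.008], 0.31)]
side sleeve_red_mid [([0.536, 0.028, 0.066], 0.33)]
side sleeve_black_mid [([0.506, -0.244, 0.044], 0.43)]
side sleeve_silver_mid [([0.508, -0.298, 0.043], 0.42), ([0.539, 0.031, 0.068], 0.16)]
side rod_tip [([0.551, 0.373, -0.002], 0.95), ([0.682, 0.273, 0.002], 0.94), ([0.564, 0.284, 0.015], 0.9), ([0.465, 0.324, -0.002], 0.64)]
```

View pics/end.png

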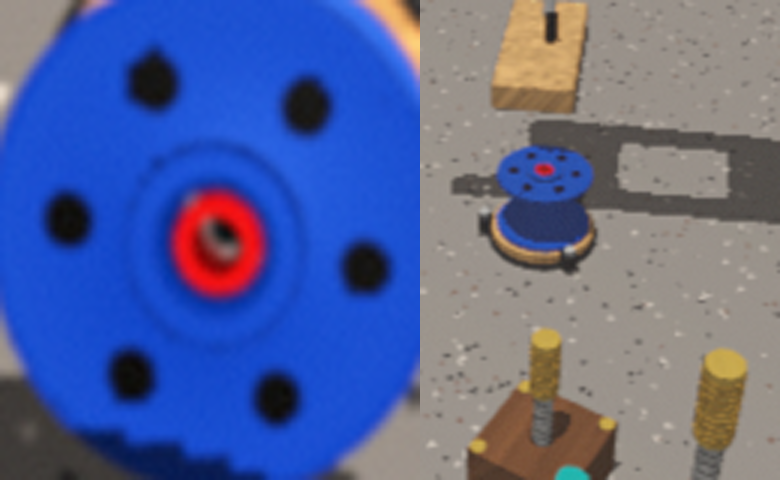

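The red ring sits flush and centred in the hub at crop (218,243), with no red side wall showing. The rod stands upright in its stand at (543,380), and the black and silver sleeves are in place.

```bash
python3 -c "
from h import *
print(ctrl.hand_in())"
```

```text
the job is handed in; nothing more can be done
None
```

The bore has 18 mm free depth; the rod is back in its stand, the red sleeve sits flush in the hub, the other two sleeves are still standing, and the job is handed in (no verdict was returned).

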